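# Unwind the ratchet hand trainer

## Robot

A 7-joint arm with a two-finger parallel gripper is mounted at the origin on the work surface. World frame = base frame: x ahead of the robot, y to its left, z up, the work surface at z = 0. Lengths are in m, angles in rad, forces in N, time in s.
With the tool pointing down it reaches from about 0.425 to 0.925 m from the base axis. Payload 6.8 kg.
Tool frame: the origin (TCP) lies between the finger pads; the fingertips stand 22 mm ahead of it and the grasp point (between the pads) lies 3 mm ahead of it; z points along the fingers, y is the direction in which the jaws open and shut (so a half turn about z gives the same grasp; the last joint's range is limited). The gripper opens to 85 mm and grips with 20 to 120 N. Pads are 22 mm wide; open, the fingers measure 114 mm over their backs; the gripper's body (76 mm by 85 mm) begins 54 mm behind the grasp point. The pads swing forward as they close: fully open they stand 13 mm farther back than shut.
Start: joints at [-1.254, 0.477, 0.022, 1.555, -0.011, 1.109, -0.083], TCP at [0.278, 0.615, 0.233] pointing down, gripper open.
Joint ranges: [-2.96, 2.96], [-0.34, 2.1], [-1.41, 1.46], [0.24, 2.44], [-1.37, 4.51], [0.17, 1.92], [-2.96, 2.96]. Speed limits (rad/s): [2.39, 2.39, 3.14, 3.14, 3.14, 3.14, 3.14].

## Interface

Orientations are given as a unit quaternion [w, x, y, z].
In Python, from station import bot gives the robot as it stands. The module is installed in compiled form; this text tells all that it offers.
- The arm moves only by the tool drive_tool, never from a script. Its argument "series" is one flat list of numbers, 7 for each row, row after row: the opening, from -1 (shut) to 1 (fully open), then the shift along the tool's x, y, z in mm, then the turn, a rotation vector about the tool's x, y, z in rad. In form: [jaw, x, y, z, wx, wy, wz, jaw, x, y, z, wx, wy, wz, ...]. A call has 1 to 12 rows; each row shifts and turns the commanded pose from where the row before left it, along the tool's axes as they then stand; what a row does not reach is not made up. A row lasts 1/8 s, in which the tool goes at most 62.5 mm and 10.7 degrees, less where a joint would pass 70% of its speed; a pose out of reach is approached as far as the arm can. A call with a gripper value outside its range is refused whole. The fingers move at their own pace and stop on an object; "force" is the grip in N (left out, the last holds). Time passes only in rows, so rows that do not move let the fingers close. It gives the time, the measured TCP pose, the force and the opening at its end, in the units of the state.
- bot.get_obs(): the state, without advancing time (a new reading comes with each control period).
- bot.read_camera(name): name is "scene" or "top"; returns a dict with "pixels" (480x640x3 uint8, blue, green, red), "camera_matrix" (3x3 intrinsics, pixels), "rvec" (rotation vector, rad) and "tvec" (3), from world to camera coordinates, as OpenCV has them. Camera axes: x right, y down, z forward; pixel columns grow to the right and rows downward; lengths in m; the calibration is good to about 2 mm. A picture is of the moment at which its call begins. There is no depth.
- bot.hand_in(): hands the job in, once; it reports no verdict.
The state is a dict: "t": time; "q": joint angles; "joint_vel": joint speeds; "joint_torque": joint torques, N m; "eef_pos": TCP position; "tool_rot": TCP orientation; "contact_force": force on the tool from outside, world axes, zero at the start; "torque": the same for the moment, N m; "gripper_width": opening from 0.0 (shut) to 1.0 (fully open).
Only numpy, scipy, OpenCV 4.12 (cv2) and the standard library are available. Lean on these libraries where they do the work, as an engineer would, in place of code of your own. Each camera call takes 0.05 s, during which the arm holds its last target. There are 200 camera calls.

## Task

Reset the ratchet hand trainer for the next patient: swing its pawl up and over so that it stays open, turn the wheel backward (counter-clockwise seen from above) by its peg until it is pressed snugly against the rubber stop without squashing it, then lower the pawl by hand back onto the teeth. Do not force the wheel against the pawl, press the pawl hard on the teeth or let it slam down, and leave the things standing around it alone.

Things in the scene. Friction and masses are not known exactly. Their poses are not given: they have to be found in the camera images.
- trainer: Tabletop exerciser fixed to the bench: plywood base 300 x 300 x 18 mm; origin under its centre on the bench, on the wheel's upright axis; z up, x, y along its edges. On it a flat wooden wheel 230 mm across, top face 46 mm above the bench; 18 steel saw teeth (radius 88 to 112 mm, 12 mm high) stand on its rim; hub at the middle up to 70 mm. The pawl's post stands at x = -85, y = 100 mm.
- wheel (a joint): turn of the wheel about its upright axis, rad; grows turning backward (unwinding), counter-clockwise from above; starts between 0 and 0.5. At 0 the peg lies at -150 degrees in the trainer's frame (from x towards y). Even drag of 0.3 N m (4.3 N at the peg); stays where left. With the pawl down it cannot turn back more than one tooth (0.35 rad).
- peg (a point): point on the axis of the upright round wooden peg handle (24 mm diameter, from 46 to 122 mm above the bench, 70 mm from the wheel's axis), 100 mm above the bench. The peg turns with the wheel.
- pawl (a joint): swing of the steel pawl, rad: 0 level, grows as the tip is lifted. It falls by its weight onto the teeth (rests at 0.02 to 0.17, by the tooth under it); past upright (1.6) it falls over to its open stop at 2.0 and stays. A 120 g bar, 14 x 10 mm, reaching 85 mm from its pivot in the trainer's +x, its tip pointing down into the teeth.
- pawl_pin (a point): point on the lifting pin: a level round steel pin, 10 mm diameter, sticking out 51 mm sideways (trainer's +y, parallel to the pivot) from the pawl, 60 mm from the pivot. The point is 31 mm out from the pawl's side, 20 mm from the pin's end; at pawl 0 it is at x = -25, y = 138, z = 66 mm in the trainer's frame.
- pawl_pivot (a point): point on the pawl's level pivot axis, 66 mm above the bench, at x = -85, y = 138 mm in the trainer's frame (in line with the point on the pin). The axis runs along the trainer's y; the pin swings about it in an arc of 60 mm radius.
- stop_pad (a joint): how far the sprung rubber stop is pushed in, m: 0 free, 0.008 its end, above 0.0055 is squashed; 1.2 N per mm (2.1 N more at the peg per mm). It sits on a steel bracket outside the rim and catches a steel lug on the rim below the peg. Set anew each time: it meets the lug at wheel 1.3 to 1.9; no reading of its place is given, feel for it.
- cone: white plastic stacking cone, 76 mm across, 100 mm tall, loose; leave alone
- jar: white jar, 68 mm across, 65 mm tall, loose; leave alone
- disc: black rubber-covered weight disc, 100 mm across, 22 mm tall, loose; leave alone

How it is judged:
On the way, in this order (a step that is already met when the one before it is completed fails the run):
1. the pawl is swung up past upright, clear of the teeth (value of joint pawl above 1.75 rad), for 0.2 s.
2. the wheel is turned back against the rubber stop with the pawl open (value of joint stop_pad above 0.0006 m and value of joint pawl above 1 rad), for 0.2 s.
At the end, for the whole second after the job is handed in: The pawl rests on the teeth (below 0.22 rad), the wheel is still against the rubber stop (pushed in 0.4 to 5.5 mm), and both are at rest (value of joint pawl below 0.22 rad and value of joint stop_pad between 0.0004 and 0.0055 m and velocity of joint wheel between -0.05 and 0.05 rad/s and velocity of joint pawl between -0.1 and 0.1 rad/s); the robot touches nothing.
It fails at once if more than 15 N between pawl and teeth (wheel forced against the pawl, or pawl pressed or slammed on the teeth) (contact force between pawl and wheel above 15 N).
It fails at once if the pawl falls shut faster than 7 rad/s (let slam) (velocity of joint pawl below -7 rad/s).
It fails at once if the rubber stop is squashed, pushed in more than 5.5 mm (value of joint stop_pad above 0.0055 m).
It fails at once if the cone, jar or disc is moved more than 30 mm (distance of any of cone, jar, disc from where it was at the start of the episode above 0.03 m).
It also fails if it takes over 72 s, if anything falls off the work surface, if the arm or the gripper's body presses on something with over 40 N, if the wrist force passes 120 N, or if a joint passes its speed limit or range.

## Working session

There is one attempt and no reset: what is moved stays moved. The work goes in short steps, Python scripts to look and compute and a tool call to move; the robot and the scene stay as the last step left them, time stands still between calls to the robot, and variables do not carry over. Pictures are saved under pics/ and viewed, about 8 in all and at most 12, crops included, and the job is handed in when it is done.

Besides the shell and the picture viewer there is one more tool, called by a JSON object that holds its "api" and its "payload", one argument or row to a line. drive_tool: Moves the arm, as the interface text tells. Its arguments: {"type":"object","properties":{"series":{"type":"array"},"force":{"type":"number"}},"required":["series"]}

```bash
mkdir -p pics; cat > h.py <<'E'
import numpy as np, cv2
from station import bot
def cam(n,f=None):
    c=bot.read_camera(n)
    if f: cv2.imwrite('pics/'+f,c['pixels'])
    return c
def ray(c,u,v,z):
    R=cv2.Rodrigues(np.array(c['rvec'],float))[0];t=np.array(c['tvec'],float).ravel()
    o=-R.T@t;d=R.T@np.linalg.inv(c['camera_matrix'])@np.array([u,v,1.]);return o+d*(z-o[2])/d[2]
def proj(c,p):
    return cv2.projectPoints(np.array(p,float).reshape(-1,3),np.array(c['rvec'],float),np.array(c['tvec'],float),np.array(c['camera_matrix'],float),None)[0].reshape(-1,2)
E
python3 - <<'E'
from h import *
for n in('top','scene'):
    c=cam(n,n+'1.png');R=cv2.Rodrigues(np.array(c['rvec'],float))[0];print(n,-R.T@np.array(c['tvec']).ravel())
o=bot.get_obs();print(o)
E
```

```text
top [0.32809688 0.02235416 1.21660374]
scene [ 1.54186527 -0.15296558  0.67684121]
{'t': 0.1, 'q': array([-1.25409803,  0.477729  ,  0.02235704,  1.55634151, -0.01149832,
        1.10927837, -0.0830852 ]), 'joint_vel': array([-2.50638196e-04, -2.37297887e-03, -1.56650802e-04, -2.51900725e-03,
       -2.56564969e-04,  1.31880918e-05, -1.06582437e-04]), 'joint_torque': array([ 5.01407674e-03, -5.97755671e+01,  1.61387399e+00, -2.81954026e+01,
        1.28761251e-02,  5.02936804e-03, -3.20886409e-05]), 'eef_pos': array([0.27799604, 0.61452611, 0.23232012]), 'tool_rot': array([-1.09244327e-04,  2.10794477e-01,  9.77530064e-01, -8.06551224e-04]), 'contact_force': array([-0.16192512, -0.48478869,  0.20738106]), 'torque': array([-0.03269534, -0.01730275, -0.00564419]), 'gripper_width': 0.9955055308612939}
```

View pics/top1.png

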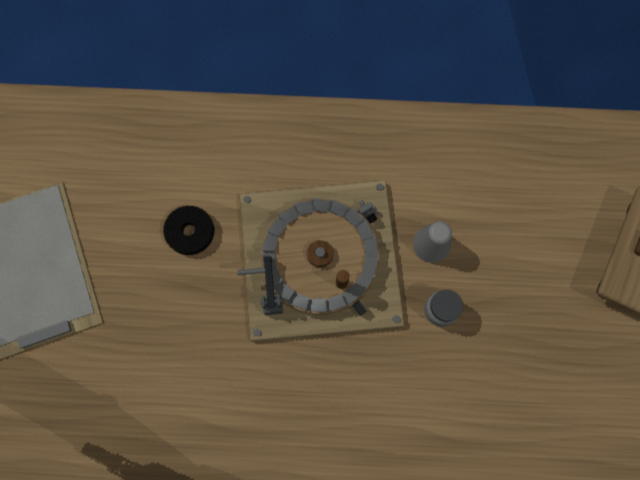

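View pics/scene1.png

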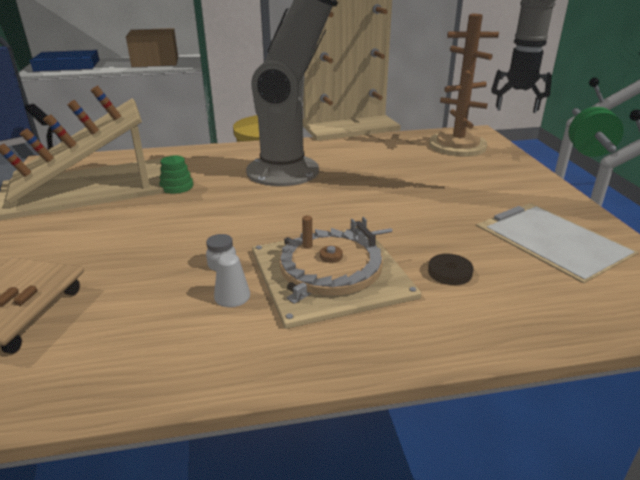

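The top view shows the trainer centred near (321,260), with corner screws at (247,200), (380,187), (257,332) and (397,319). The pawl post is at (271,303) and its pin at (240,271). The peg is at (342,279), the stop bracket near (369,213). The disc is at (189,230), the cone at (437,240) and the jar at (444,307).

```bash
cat > m.py <<'E'
from h import *
c=cam('top');s=cam('scene')
P=[ray(c,u,v,.02)[:2] for u,v in((247,200),(380,187),(397,319),(257,332))]
C=np.mean(P,0);d=(P[0]-P[3])+(P[1]-P[2]);y=np.arctan2(d[1],d[0])
e=(P[0]-P[1])+(P[3]-P[2]);y2=np.arctan2(-e[0],e[1])
print(C,y,y2,[np.linalg.norm(p-C) for p in P])
hub=ray(c,320,252,.07);print('hub',hub)
print('peg',ray(c,342.5,277,.122))
def W(p,y=(y+y2)/2):
    p=np.array(p);return np.r_[C+[np.cos(y)*p[0]-np.sin(y)*p[1],np.sin(y)*p[0]+np.cos(y)*p[1]],p[2]]
pg=ray(c,342.5,277,.122)[:2]-C
print('wheel',np.arctan2(pg[1],pg[0])-(y+y2)/2+np.radians(150),np.linalg.norm(pg))
for n,p in dict(pin=(-.025,.138,.066),pivot=(-.085,.138,.066),hub=(0,0,.07)).items(): print(n,W(p),proj(c,W(p)),proj(s,W(p)))
for n,u,v in(('disc',189,230),('cone',437,240),('jar',444,307)):print(n,ray(c,u,v,.05))
for cc,f,x0,y0 in((c,'a',220,170),(s,'b',230,190)):
    cv2.imwrite(f'pics/{f}.png',cv2.resize(cc['pixels'][y0:y0+170,x0:x0+200],None,fx=4,fy=3.5,interpolation=2)[:600])
cv2.imwrite('pics/ab.png',np.hstack([cv2.resize(cc['pixels'][y0:y0+170,x0:x0+200],(400,340),interpolation=2) for cc,x0,y0 in((c,220,170),(s,230,190))]))
E
python3 m.py
```

```text
[0.5932381  0.03756767] 0.14758085332189871 0.14493153484732788 [np.float64(0.19002147305002776), np.float64(0.19046043673119825), np.float64(0.1909961809741787), np.float64(0.18954932191739632)]
hub [0.59341062 0.03794749 0.07      ]
peg [ 0.53738593 -0.00522465  0.122     ]
wheel -0.016084419746529743 0.07036083990234324
pin [0.54839354 0.17045095 0.066     ] [[248.67706043 272.45250253]] [[382.21650198 233.07995434]]
pivot [0.48903412 0.16170683 0.066     ] [[250.97693452 303.9099485 ]] [[371.84761573 221.17522144]]
hub [0.5932381  0.03756767 0.07      ] [[320.19591849 252.09792008]] [[329.8356593  247.42910278]]
disc [0.62977064 0.29464002 0.05      ]
cone [ 0.63263027 -0.18689824  0.05      ]
jar [ 0.5027353  -0.20067868  0.05      ]
```

View pics/ab.png

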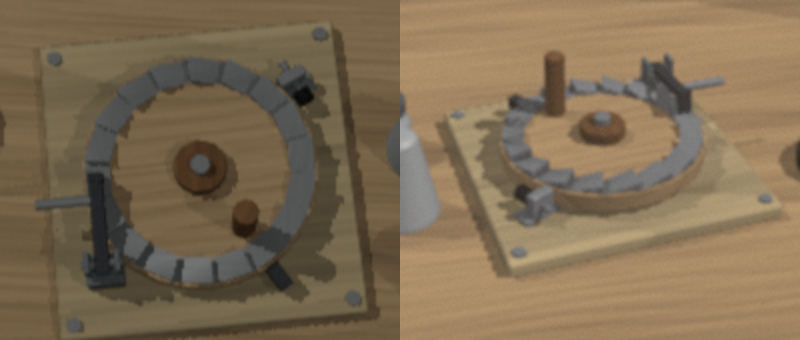

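{"api": "drive_tool", "payload": {
  "series": [0,0,0,0,0,0,0.167,0,0,0,0,0,0,0.167,0,0,0,0,0,0,0.167,0,0,0,0,0,0,0.167,0,0,0,0,0,0,0.167,0,0,0,0,0,0,0.165,0,-40,17,0,0,0,0,0,-40,17,0,0,0,0,0,-40,17,0,0,0,0,0,-40,17,0,0,0,0,0,-40,17,0,0,0,0,0,-40,17,0,0,0,0],
  "force": 20
}}

```text
t: 1.7
eef_pos: [0.4146, 0.3911, 0.2332]
tool_rot: [-0.0, 0.654, 0.757, 0.0]
contact_force: [-0.0, -0.3, -0.5]
gripper_width: 0.5
```

{"api": "drive_tool", "payload": {
  "series": [0,-40,17,10,0,0,0,0,-40,17,10,0,0,0,0,-40,17,10,0,0,0,0,-40,17,10,0,0,0,0,-40,17,10,0,0,0,0,-38,16,10,0,0,0,0,0,0,0,0,0,0,0,0,0,0,0,0,0]
}}

```text
t: 2.7
eef_pos: [0.5483, 0.1723, 0.1731]
tool_rot: [-0.0, 0.654, 0.757, 0.0]
contact_force: [-1.2, 0.7, -0.0]
gripper_width: 0.505
```

```bash
cat > go.py <<'E'
import sys
from h import *
from scipy.spatial.transform import Rotation as Ro
C=np.array([.5932,.0376]);Y=.146
def W(x,y,z):return np.r_[C[0]+np.cos(Y)*x-np.sin(Y)*y,C[1]+np.sin(Y)*x+np.cos(Y)*y,z]
def st():
    o=bot.get_obs();w,x,y,z=o['tool_rot'];R=Ro.from_quat([x,y,z,w]).as_matrix();d=o['eef_pos'][:2]-C
    print('t%.2f'%o['t'],'trainer',np.round(1e3*np.array([np.cos(Y)*d[0]+np.sin(Y)*d[1],-np.sin(Y)*d[0]+np.cos(Y)*d[1],o['eef_pos'][2]]),1),
     'yaw_y %.3f'%(np.arctan2(R[1,1],R[0,1])-Y),'zax',R[:,2].round(3),'F(tr)',(Ro.from_euler('z',-Y).as_matrix()@o['contact_force']).round(2),'w %.3f'%o['gripper_width'],'q',o['q'].round(2));return o,R
if __name__=='__main__':
    o,R=st()
    if len(sys.argv)>3: print('shift',(R.T@(W(*map(lambda a:float(a)/1e3,sys.argv[1:4]))-o['eef_pos'])*1e3).round(1))
E
python3 go.py -25 138 76
```

```text
t2.70 trainer [-24.9 139.8 173.1] yaw_y 0.000 zax [-0.  0. -1.] F(tr) [-1.09  0.85 -0.  ] w 0.505 q [-0.71  0.4   0.38  1.88 -0.19  0.9  -0.09]
shift [-1.9 -0.1 97.1]
```

{"api": "drive_tool", "payload": {
  "series": [0,0,0,25,0,0,0,0,-2,0,25,0,0,0,0,0,0,20,0,0,0,0,0,0,15,0,0,0,0,0,0,14,0,0,0,0,0,0,0,0,0,0,0,0,0,0,0,0,0]
}}

```text
t: 3.58
eef_pos: [0.5493, 0.1698, 0.0747]
tool_rot: [0.0, 0.654, 0.757, 0.0]
contact_force: [-0.1, -0.3, 0.1]
gripper_width: 0.499
```

```bash
python3 - <<'E'
from go import *
st();c=cam('top');s=cam('scene')
cv2.imwrite('pics/g1.png',np.hstack([cv2.resize(cc['pixels'][y0:y0+120,x0:x0+120],(400,400),interpolation=2) for cc,x0,y0 in((c,200,210),(s,330,160))]))
E
```

```text
t3.58 trainer [-24.2 137.2  74.7] yaw_y -0.000 zax [ 0.001  0.    -1.   ] F(tr) [-0.14 -0.29  0.09] w 0.499 q [-0.66  0.53  0.33  1.94 -0.26  0.71 -0.03]
```

View pics/g1.png

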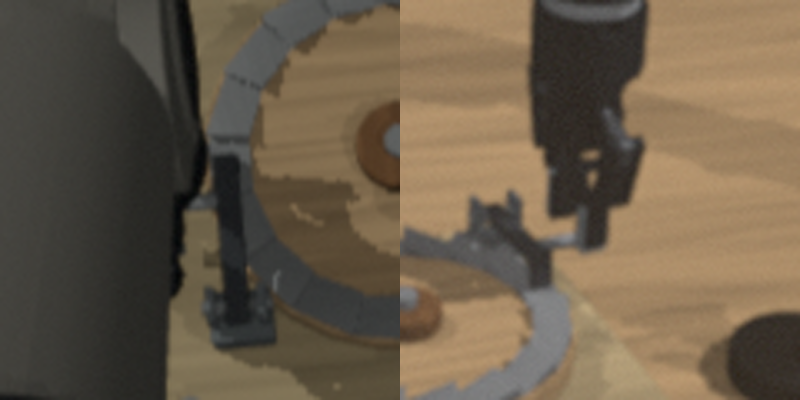

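In the scene half (right), the pin at about (560,240) runs between the fingers, and the fingertips reach just below it. I'm closing the jaws gently now.

{"api": "drive_tool", "payload": {
  "series": [-0.4,0,0,0,0,0,0,-0.6,0,0,0,0,0,0,-0.8,0,0,0,0,0,0,-1,0,0,0,0,0,0,-1,0,0,0,0,0,0,-1,0,0,0,0,0,0],
  "force": 20
}}

```text
t: 4.42
eef_pos: [0.5517, 0.1702, 0.0753]
tool_rot: [0.002, 0.654, 0.757, 0.002]
contact_force: [5.5, 1.6, -0.2]
gripper_width: 0.091
```

```bash
python3 go.py
```

```text
t4.42 trainer [-21.8 137.2  75.3] yaw_y -0.000 zax [ 0.006  0.001 -1.   ] F(tr) [ 5.65  0.84 -0.19] w 0.091 q [-0.66  0.53  0.33  1.94 -0.26  0.7  -0.03]
```

{"api": "drive_tool", "payload": {
  "series": [-1,0,1,-9.5,0,0,0,-1,0,-2.9,-9.2,0,0,0,-1,0,-4.2,-8.5,0,0,0,-1,0,-5.6,-7.9,0,0,0,-1,0,-6.8,-6.8,0,0,0,-1,0,-7.7,-5.6,0,0,0]
}}

```text
t: 5.18
eef_pos: [0.5221, 0.1657, 0.1221]
tool_rot: [-0.0, 0.654, 0.757, -0.0]
contact_force: [-0.3, -0.5, -1.5]
gripper_width: 0.002
```

```bash
python3 go.py
```

```text
t5.17 trainer [-51.7 137.1 122.1] yaw_y 0.000 zax [-0.  0. -1.] F(tr) [-0.34 -0.44 -1.5 ] w 0.002 q [-0.71  0.42  0.36  1.98 -0.21  0.77 -0.08]
```

```bash
python3 - <<'E'
from go import *
st();c=cam('top');s=cam('scene')
cv2.imwrite('pics/g2.png',np.hstack([cv2.resize(cc['pixels'][y0:y0+120,x0:x0+120],(400,400),interpolation=2) for cc,x0,y0 in((c,200,210),(s,330,160))]))
E
```

```text
t5.17 trainer [-51.7 137.1 122.1] yaw_y 0.000 zax [-0.  0. -1.] F(tr) [-0.34 -0.44 -1.5 ] w 0.002 q [-0.71  0.42  0.36  1.98 -0.21  0.77 -0.08]
```

View pics/g2.png

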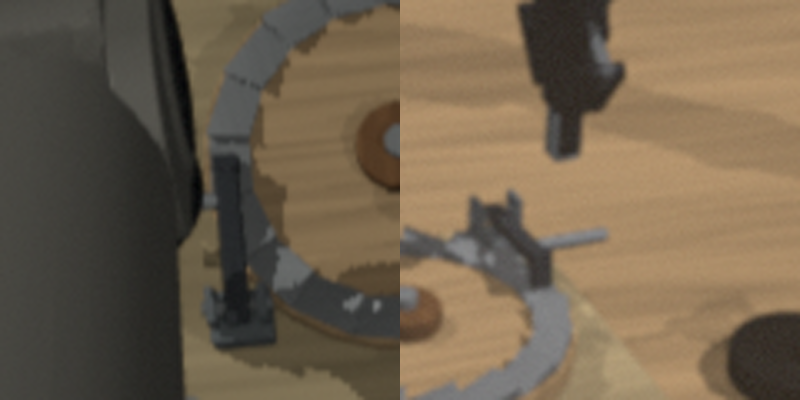

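```bash
python3 - <<'E'
from go import *
s=cam('scene');c=cam('top')
for z in(.1,.11,.122):print('tip',z,proj(s,W(-.0517,.137,z)))
for x in(-.025,-.022):
  for z in(.058,.066,.07,.076):print('pinend',x,z,proj(s,W(x,.158,z)),'root',proj(s,W(x,.110,z)),proj(c,W(x,.158,z)))
E
```

```text
tip 0.1 [[377.8804861  215.07433084]]
tip 0.11 [[378.10461856 211.28051089]]
tip 0.122 [[378.3761527  206.68433748]]
pinend -0.025 0.058 [[389.85780782 234.59220261]] root [[370.97728397 238.0793414 ]] [[238.61827446 274.28739502]]
pinend -0.025 0.066 [[390.07732188 231.64190727]] root [[371.13347597 235.10882678]] [[238.06729108 273.47723881]]
pinend -0.025 0.07 [[390.18764682 230.15912676]] root [[371.2119805  233.61579989]] [[237.78904519 273.06811098]]
pinend -0.025 0.076 [[390.35384966 227.92534073]] root [[371.33025197 231.36647119]] [[237.3681817  272.44928076]]
pinend -0.022 0.058 [[390.40904255 235.2109015 ]] root [[371.4962132  238.71189817]] [[238.51172454 272.74256673]]
pinend -0.022 0.066 [[390.63090115 232.25679395]] root [[371.65453376 235.73753659]] [[237.96035955 271.9226336 ]]
pinend -0.022 0.07 [[390.74240558 230.77208206]] root [[371.73410898 234.24256028]] [[237.68192257 271.50857086]]
pinend -0.022 0.076 [[390.91038676 228.53536692]] root [[371.85399458 231.9902746 ]] [[237.26077216 270.8822794 ]]
```

The visible finger tip sits about 20 mm higher than stated, so the first grip held the pin only by the very tips. It slipped off and the pawl stayed down. I'll regrip deeper, with the tool tilted to follow the pawl's turn.

```bash
cat > rows.py <<'E'
import numpy as np
# tool x=trainer y, tool y=(cos p,-sin p) in trainer xz, tool z=(-sin p,-cos p)
def rows(P,jaw):  # P: list of (x,z,phi) commanded TCP poses
    out=[]
    for (x0,z0,p0),(x1,z1,p1) in zip(P,P[1:]):
        dx,dz=x1-x0,z1-z0;c,s=np.cos(p0),np.sin(p0)
        out.append([jaw,0,dx*c-dz*s,-dx*s-dz*c,p1-p0])
    return np.round(out,2)
def arc(th,ph,d,px=-82,pz=66):return [(px+60*np.cos(t)+d*np.sin(p),pz+60*np.sin(t)+d*np.cos(p),p) for t,p in zip(th,ph)]
E
python3 - <<'E'
from rows import *
t,p=.08,.4
print(rows([(-51.7,122,0),(-51.7,122,.4),arc([t],[p],50)[0],arc([t],[p],-2)[0]],-.3))
th=np.linspace(.08,1.94,13);print(rows(arc(th,np.linspace(.4,-.4,13),-2),-1))
E
```

```text
[[ -0.3    0.     0.    -0.     0.4 ]
 [ -0.3    0.    47.12 -14.33   0.  ]
 [ -0.3    0.     0.    52.     0.  ]]
[[-1.    0.   -4.78 -7.89 -0.07]
 [-1.    0.   -5.46 -7.42 -0.07]
 [-1.    0.   -6.09 -6.9  -0.07]
 [-1.    0.   -6.68 -6.33 -0.07]
 [-1.    0.   -7.21 -5.7  -0.07]
 [-1.    0.   -7.68 -5.03 -0.07]
 [-1.    0.   -8.09 -4.32 -0.07]
 [-1.    0.   -8.44 -3.58 -0.07]
 [-1.    0.   -8.72 -2.81 -0.07]
 [-1.    0.   -8.94 -2.02 -0.07]
 [-1.    0.   -9.08 -1.21 -0.07]
 [-1.    0.   -9.15 -0.39 -0.07]]
```

{"api": "drive_tool", "payload": {
  "series": [-0.3,0,11,-4,0.13,0,0,-0.3,0,12,-4,0.13,0,0,-0.3,0,12,-4,0.14,0,0,-0.3,0,12,-2,0,0,0,-0.3,0,0,0,0,0,0,-0.3,0,0,0,0,0,0]
}}

```text
t: 6.12
eef_pos: [0.5694, 0.1727, 0.1264]
tool_rot: [-0.13, 0.641, 0.742, -0.15]
contact_force: [0.1, -1.4, -0.1]
gripper_width: 0.349
```

```bash
python3 go.py -2.5 138 116.5
```

```text
t6.12 trainer [ -3.9 137.2 126.4] yaw_y 0.000 zax [-0.385 -0.056 -0.921] F(tr) [-0.09 -1.37 -0.14] w 0.349 q [-0.58  0.7   0.34  1.56 -0.27  1.33 -0.  ]
shift [0.8 5.1 8.6]
```

Descend along the tool axis to the pin (shift y 5, z 8.6 + 52), then close.

{"api": "drive_tool", "payload": {
  "series": [-0.3,0,5,9,0,0,0,-0.3,0,0,13,0,0,0,-0.3,0,0,13,0,0,0,-0.3,0,0,13,0,0,0,-0.3,0,0,12,0,0,0,-0.3,0,0,0,0,0,0]
}}

```text
t: 6.88
eef_pos: [0.5506, 0.1699, 0.0678]
tool_rot: [-0.13, 0.64, 0.742, -0.151]
contact_force: [0.2, -0.2, 0.4]
gripper_width: 0.352
```

```bash
python3 - <<'E'
from go import *
st();s=cam('scene')
cv2.imwrite('pics/g3.png',cv2.resize(s['pixels'][160:280,320:440],(480,480),interpolation=2))
E
```

```text
t6.88 trainer [-22.9 137.1  67.8] yaw_y -0.000 zax [-0.387 -0.057 -0.92 ] F(tr) [ 0.16 -0.27  0.43] w 0.352 q [-0.57  0.75  0.32  1.63 -0.29  1.22  0.01]
```

View pics/g3.png

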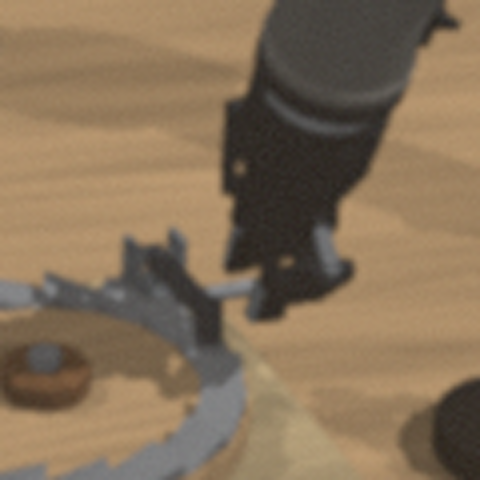

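The pin at about (235,290) passes behind the front finger well above its tip at (265,318), so I can close.

{"api": "drive_tool", "payload": {
  "series": [-0.6,0,0,0,0,0,0,-0.8,0,0,0,0,0,0,-1,0,0,0,0,0,0,-1,0,0,0,0,0,0,-1,0,0,0,0,0,0],
  "force": 30
}}

```text
t: 7.55
eef_pos: [0.5513, 0.17, 0.0696]
tool_rot: [-0.13, 0.641, 0.742, -0.151]
contact_force: [-2.9, -0.7, 5.8]
gripper_width: 0.097
```

```bash
python3 go.py
```

```text
t7.55 trainer [-22.2 137.1  69.6] yaw_y 0.000 zax [-0.386 -0.057 -0.921] F(tr) [-2.96 -0.29  5.83] w 0.097 q [-0.57  0.74  0.32  1.63 -0.29  1.22  0.01]
```

{"api": "drive_tool", "payload": {
  "series": [-1,0,-3,-5,0,0,0,-1,0,-5,-6,-0.06,0,0,-1,0,-5.5,-7,-0.07,0,0]
}}

```text
t: 7.92
eef_pos: [0.5465, 0.1693, 0.0903]
tool_rot: [-0.087, 0.648, 0.75, -0.101]
contact_force: [-0.5, -0.3, -3.2]
gripper_width: 0.095
```

```bash
python3 go.py
```

```text
t7.92 trainer [-27.1 137.1  90.3] yaw_y -0.000 zax [-0.261 -0.038 -0.965] F(tr) [-0.54 -0.23 -3.2 ] w 0.095 q [-0.61  0.64  0.34  1.74 -0.27  1.08 -0.  ]
```

{"api": "drive_tool", "payload": {
  "series": [-1,0,-6.1,-6.9,-0.067,0,0,-1,0,-6.7,-6.3,-0.067,0,0,-1,0,-7.2,-5.7,-0.067,0,0,-1,0,-7.7,-5,-0.067,0,0,-1,0,-8.1,-4.3,-0.067,0,0]
}}

```text
t: 8.55
eef_pos: [0.5148, 0.1646, 0.1229]
tool_rot: [0.022, 0.653, 0.756, 0.026]
contact_force: [1.5, -0.7, -8.0]
gripper_width: 0.088
```

```bash
python3 go.py
```

```text
t8.55 trainer [-59.  137.1 122.9] yaw_y -0.000 zax [ 0.067  0.01  -0.998] F(tr) [ 1.36 -0.9  -7.97] w 0.088 q [-0.75  0.38  0.38  2.05 -0.2   0.68 -0.1 ]
```

{"api": "drive_tool", "payload": {
  "series": [-1,0,-8.4,-1.6,-0.067,0,0,-1,0,-8.7,-0.8,-0.067,0,0,-1,0,-8.9,0,-0.067,0,0,-1,0,-9,0,-0.067,0,0,-1,0,-9,0.6,-0.067,0,0]
}}

```text
t: 9.18
eef_pos: [0.4808, 0.1607, 0.1229]
tool_rot: [0.133, 0.641, 0.739, 0.159]
contact_force: [3.8, 5.9, 50.1]
gripper_width: 0.098
```

```bash
python3 go.py
```

```text
t9.18 trainer [-93.3 138.2 122.9] yaw_y -0.007 zax [ 0.399  0.064 -0.915] F(tr) [ 4.57  5.26 50.1 ] w 0.098 q [-1.02  0.24  0.54  2.38  0.13  0.17 -0.5 ]
```

{"api": "drive_tool", "payload": {
  "series": [-1,0,0,-6,0.08,0,0]
}}

```text
t: 9.3
eef_pos: [0.4679, 0.1586, 0.121]
tool_rot: [0.104, 0.644, 0.749, 0.119]
contact_force: [18.0, -1.7, -36.4]
gripper_width: 0.097
```

```bash
python3 - <<'E'
from go import *
st();s=cam('scene')
cv2.imwrite('pics/g4.png',cv2.resize(s['pixels'][120:280,300:460],(480,480),interpolation=2))
E
```

```text
t9.30 trainer [-106.3  137.9  121. ] yaw_y 0.004 zax [ 0.309  0.045 -0.95 ] F(tr) [ 17.57  -4.26 -36.37] w 0.097 q [-0.9   0.23  0.41  2.33  0.07  0.3  -0.42]
```

View pics/g4.png

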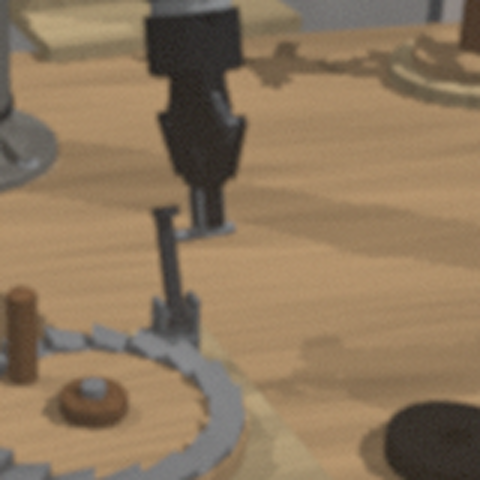

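The pawl stands past upright, leaning back, with its pin at the finger tips near (205,232). I'm releasing it and backing away.

{"api": "drive_tool", "payload": {
  "series": [-0.6,0,2,3,0,0,0,-0.4,0,0,0,0,0,0,-0.3,0,0,0,0,0,0,-0.3,0,0,-15,0,0,0,-0.3,0,0,-20,0,0,0,-0.3,0,0,-20,0.1,0,0,-0.3,0,0,-10,0.1,0,0,-0.3,0,0,0,0.11,0,0,-0.3,0,0,0,0,0,0]
}}

```text
t: 10.48
eef_pos: [0.4554, 0.1558, 0.1811]
tool_rot: [0.004, 0.654, 0.756, 0.004]
contact_force: [-0.4, 0.2, -0.4]
gripper_width: 0.352
```

```bash
python3 - <<'E'
from go import *
st();s=cam('scene');c=cam('top')
cv2.imwrite('pics/g5.png',np.hstack([cv2.resize(cc['pixels'][y0:y0+160,x0:x0+160],(400,400),interpolation=2) for cc,x0,y0 in((c,230,180),(s,280,130))]))
E
```

```text
t10.47 trainer [-119.2  137.   181.1] yaw_y -0.001 zax [ 0.012  0.001 -1.   ] F(tr) [-0.41  0.25 -0.35] w 0.352 q [-0.82  0.22  0.41  2.09 -0.11  0.84 -0.2 ]
```

View pics/g5.png

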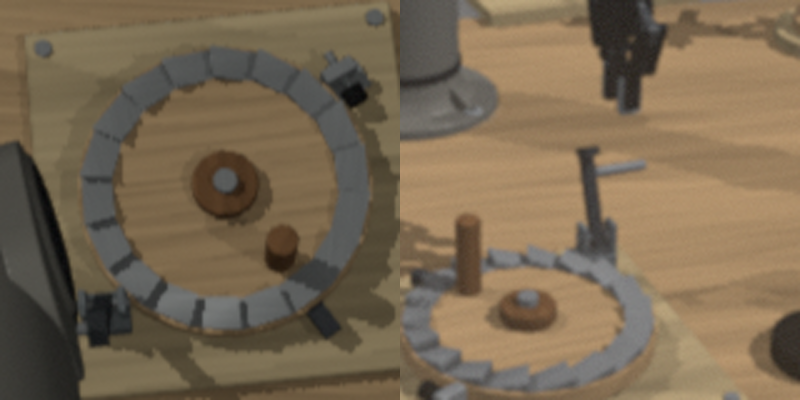

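The pawl is open: in the scene half its pin at (620,167) is up and leaning back. The wheel hasn't moved, and the peg top is at (282,233) in the top half. Next is the peg.

{"api": "drive_tool", "payload": {
  "series": [0,0,0,-5,0,0,0.168,0,0,0,-5,0,0,0.168,0,0,0,-5,0,0,0.168,0,0,0,-5,0,0,0.168,0,0,0,-5,0,0,0.168,0,0,0,0,0,0,0.17,0,-6.6,30,0,0,0,0,0,-6.6,30,0,0,0,0,0,-6.6,30,0,0,0,0,0,-6.6,30,0,0,0,0,0,-6.6,30,0,0,0,0,0,-6.6,30,0,0,0,0]
}}

```text
t: 12.08
eef_pos: [0.5394, -0.0076, 0.2062]
tool_rot: [0.001, 0.938, 0.346, 0.005]
contact_force: [0.1, 0.5, 0.5]
gripper_width: 0.504
```

```bash
python3 go.py -57.4 -37.1 100
```

```text
t12.07 trainer [-59.8 -36.9 206.2] yaw_y -1.010 zax [ 0.01   0.001 -1.   ] F(tr) [0.19 0.46 0.47] w 0.504 q [-0.63  0.32  0.65  1.95 -0.24  0.94 -0.72]
shift [  1.    0.8 106.2]
```

{"api": "drive_tool", "payload": {
  "series": [0,1,1,25,0,0,0,0,0,0,25,0,0,0,0,0,0,20,0,0,0,0,0,0,15,0,0,0,0,0,0,15,0,0,0,0,0,0,10,0,0,0,0,0,0,0,0,0,0]
}}

```text
t: 12.95
eef_pos: [0.5424, -0.0069, 0.0962]
tool_rot: [0.001, 0.938, 0.346, 0.004]
contact_force: [-0.9, 0.0, 0.1]
gripper_width: 0.505
```

```bash
python3 - <<'E'
from go import *
st();s=cam('scene');c=cam('top')
cv2.imwrite('pics/g6.png',np.hstack([cv2.resize(cc['pixels'][y0:y0+160,x0:x0+160],(400,400),interpolation=2) for cc,x0,y0 in((c,270,180),(s,230,130))]))
E
```

```text
t12.95 trainer [-56.7 -36.7  96.2] yaw_y -1.010 zax [ 0.009  0.001 -1.   ] F(tr) [-0.86  0.17  0.11] w 0.505 q [-0.53  0.49  0.55  2.03 -0.38  0.72 -0.61]
```

View pics/g6.png

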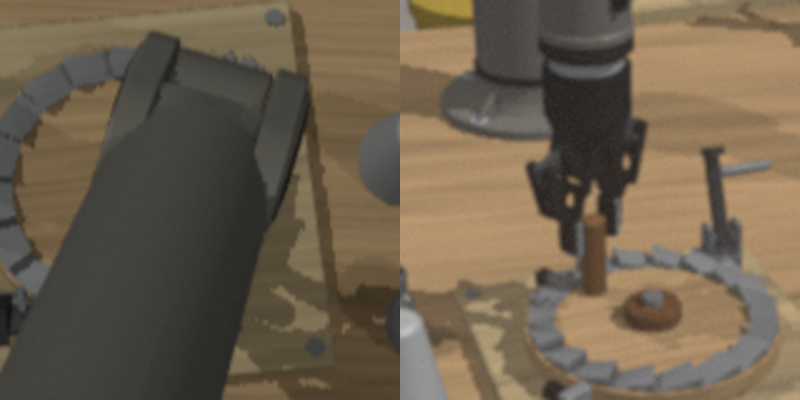

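{"api": "drive_tool", "payload": {
  "series": [-0.3,0,0,0,0,0,0,-0.5,0,0,0,0,0,0,-0.7,0,0,0,0,0,0,-0.7,0,0,0,0,0,0],
  "force": 20
}}

```text
t: 13.55
eef_pos: [0.5429, -0.0066, 0.0973]
tool_rot: [0.001, 0.938, 0.346, 0.005]
contact_force: [-3.0, 1.6, 5.7]
gripper_width: 0.273
```

```bash
python3 go.py
```

```text
t13.55 trainer [-56.2 -36.4  97.3] yaw_y -1.010 zax [ 0.01   0.002 -1.   ] F(tr) [-2.79  2.01  5.74] w 0.273 q [-0.53  0.49  0.55  2.02 -0.38  0.72 -0.61]
```

{"api": "drive_tool", "payload": {
  "series": [-0.7,0.35,7,0,0,0,-0.1,-0.7,0.35,7,0,0,0,-0.1,-0.7,0.35,7,0,0,0,-0.1,-0.7,0.35,7,0,0,0,-0.1,-0.7,0.35,7,0,0,0,-0.1]
}}

```text
t: 14.18
eef_pos: [0.571, -0.0267, 0.0973]
tool_rot: [0.002, 0.823, 0.569, 0.004]
contact_force: [-2.3, 1.7, 3.1]
gripper_width: 0.272
```

```bash
cat > w.py <<'E'
from go import *
o,R=st();d=o['eef_pos'][:2]-W(.002,0,0)[:2];a=np.arctan2(d[1],d[0])-Y
print('wheel %.3f r %.1f'%((a+np.radians(150)+np.pi)%(2*np.pi)-np.pi,1e3*np.hypot(*d)),'Ftool',(R.T@o['contact_force']).round(2))
E
python3 w.py
```

```text
t14.18 trainer [-31.3 -60.4  97.3] yaw_y -0.507 zax [ 0.009  0.002 -1.   ] F(tr) [-2.01  2.04  3.07] w 0.272 q [-0.38  0.5   0.41  1.95 -0.29  0.74 -0.16]
wheel 0.543 r 69.0 Ftool [ 0.82 -2.73 -3.09]
```

{"api": "drive_tool", "payload": {
  "series": [-0.7,0.35,7,0,0,0,-0.1,-0.7,0.35,7,0,0,0,-0.1,-0.7,0.35,7,0,0,0,-0.1,-0.7,0.35,7,0,0,0,-0.1,-0.7,0.35,7,0,0,0,-0.1,-0.7,0.35,7,0,0,0,-0.1]
}}

```text
t: 14.92
eef_pos: [0.6123, -0.0298, 0.0973]
tool_rot: [0.003, 0.618, 0.786, 0.003]
contact_force: [-1.0, -0.1, 1.0]
gripper_width: 0.271
```

```bash
python3 w.py
```

```text
t14.93 trainer [  9.1 -69.4  97.3] yaw_y 0.092 zax [ 0.009  0.002 -1.   ] F(tr) [-0.97 -0.    1.02] w 0.271 q [-0.24  0.54  0.25  1.84 -0.19  0.78  0.35]
wheel 1.149 r 69.8 Ftool [ 0.09 -0.95 -1.03]
```

{"api": "drive_tool", "payload": {
  "series": [-0.7,0,2,0,0,0,-0.028,-0.7,0,2,0,0,0,-0.028,-0.7,0,2,0,0,0,-0.028,-0.7,0,1,0,0,0,-0.014,-0.7,0,1,0,0,0,-0.014]
}}

```text
t: 15.55
eef_pos: [0.62, -0.0275, 0.0974]
tool_rot: [0.003, 0.574, 0.819, 0.003]
contact_force: [-2.1, -0.8, 1.0]
gripper_width: 0.269
```

```bash
python3 w.py
```

```text
t15.55 trainer [ 17.  -68.3  97.4] yaw_y 0.203 zax [ 0.009  0.001 -1.   ] F(tr) [-2.2  -0.46  1.01] w 0.269 q [-0.22  0.55  0.23  1.82 -0.17  0.78  0.44]
wheel 1.264 r 70.0 Ftool [-0.01 -2.23 -1.03]
```

{"api": "drive_tool", "payload": {
  "series": [-0.7,0,1,0,0,0,-0.014,-0.7,0,1,0,0,0,-0.014,-0.7,0,1,0,0,0,-0.014]
}}

```text
t: 15.92
eef_pos: [0.6229, -0.0265, 0.0974]
tool_rot: [0.004, 0.556, 0.831, 0.003]
contact_force: [-1.4, -0.7, -0.4]
gripper_width: 0.27
```

```bash
python3 w.py
```

```text
t15.93 trainer [ 20.1 -67.7  97.4] yaw_y 0.245 zax [ 0.009  0.001 -1.   ] F(tr) [-1.53 -0.48 -0.45] w 0.270 q [-0.22  0.55  0.21  1.81 -0.16  0.79  0.47]
wheel 1.308 r 70.1 Ftool [-0.1  -1.61  0.43]
```

{"api": "drive_tool", "payload": {
  "series": [-0.7,0,1,0,0,0,-0.014,-0.7,0,1,0,0,0,-0.014,-0.7,0,1,0,0,0,-0.014]
}}

```text
t: 16.3
eef_pos: [0.6256, -0.0253, 0.0974]
tool_rot: [0.004, 0.539, 0.842, 0.003]
contact_force: [-2.0, -2.1, -1.8]
gripper_width: 0.27
```

```bash
python3 w.py
```

```text
t16.30 trainer [ 22.9 -66.9  97.4] yaw_y 0.287 zax [ 0.009  0.001 -1.   ] F(tr) [-2.3  -1.82 -1.84] w 0.270 q [-0.21  0.55  0.2   1.81 -0.15  0.79  0.5 ]
wheel 1.350 r 70.1 Ftool [-1.08 -2.74  1.82]
```

{"api": "drive_tool", "payload": {
  "series": [-0.7,0,1,0,0,0,-0.014,-0.7,0,1,0,0,0,-0.014,-0.7,0,1,0,0,0,-0.014]
}}

```text
t: 16.68
eef_pos: [0.6284, -0.0239, 0.0974]
tool_rot: [0.004, 0.521, 0.854, 0.003]
contact_force: [-2.7, -2.5, -2.9]
gripper_width: 0.274
```

```bash
python3 w.py
```

```text
t16.68 trainer [ 25.9 -66.   97.4] yaw_y 0.329 zax [ 0.01   0.001 -1.   ] F(tr) [-3.   -2.08 -2.91] w 0.274 q [-0.2   0.55  0.19  1.8  -0.14  0.79  0.54]
wheel 1.394 r 70.2 Ftool [-0.99 -3.54  2.88]
```

{"api": "drive_tool", "payload": {
  "series": [-0.7,0,1,0,0,0,-0.014,-0.7,0,1,0,0,0,-0.014]
}}

```text
t: 16.92
eef_pos: [0.6302, -0.023, 0.0974]
tool_rot: [0.004, 0.509, 0.861, 0.003]
contact_force: [-2.4, -2.5, -3.8]
gripper_width: 0.273
```

```bash
python3 w.py
```

```text
t16.93 trainer [ 27.8 -65.3  97.4] yaw_y 0.357 zax [ 0.01   0.001 -1.   ] F(tr) [-2.76 -2.16 -3.83] w 0.273 q [-0.2   0.56  0.19  1.79 -0.14  0.79  0.56]
wheel 1.423 r 70.2 Ftool [-1.05 -3.38  3.81]
```

No contact yet (steady drag, full travel). Continuing.

{"api": "drive_tool", "payload": {
  "series": [-0.7,0,1,0,0,0,-0.014,-0.7,0,1,0,0,0,-0.014,-0.7,0,1,0,0,0,-0.014]
}}

```text
t: 17.3
eef_pos: [0.6328, -0.0215, 0.0974]
tool_rot: [0.004, 0.491, 0.871, 0.003]
contact_force: [-1.0, -3.7, -5.6]
gripper_width: 0.275
```

```bash
python3 w.py
```

```text
t17.30 trainer [ 30.6 -64.2  97.4] yaw_y 0.399 zax [ 0.01   0.001 -1.   ] F(tr) [-1.48 -3.53 -5.63] w 0.275 q [-0.19  0.56  0.18  1.79 -0.13  0.8   0.59]
wheel 1.465 r 70.3 Ftool [-2.66 -2.79  5.62]
```

{"api": "drive_tool", "payload": {
  "series": [-0.7,0,1,0,0,0,-0.014,-0.7,0,1,0,0,0,-0.014,-0.7,0,1,0,0,0,-0.014]
}}

```text
t: 17.68
eef_pos: [0.6353, -0.0199, 0.0974]
tool_rot: [0.004, 0.472, 0.881, 0.003]
contact_force: [-1.0, -3.5, -6.6]
gripper_width: 0.278
```

```bash
python3 w.py
```

```text
t17.68 trainer [ 33.3 -63.   97.4] yaw_y 0.441 zax [ 0.01   0.001 -1.   ] F(tr) [-1.48 -3.36 -6.55] w 0.278 q [-0.19  0.56  0.16  1.78 -0.12  0.8   0.62]
wheel 1.508 r 70.4 Ftool [-2.38 -2.83  6.54]
```

{"api": "drive_tool", "payload": {
  "series": [-0.7,-0.5,1,1,0,0,-0.014,-0.7,-0.5,1,1,0,0,-0.014,-0.7,0,1,0,0,0,-0.014]
}}

```text
t: 18.05
eef_pos: [0.6374, -0.0186, 0.0972]
tool_rot: [0.003, 0.454, 0.891, 0.003]
contact_force: [-11.8, -2.7, 10.6]
gripper_width: 0.274
```

```bash
python3 w.py
```

```text
t18.05 trainer [ 35.6 -62.   97.2] yaw_y 0.483 zax [ 0.008  0.002 -1.   ] F(tr) [-12.06  -0.97  10.59] w 0.274 q [-0.18  0.56  0.15  1.77 -0.12  0.8   0.66]
wheel 1.544 r 70.5 Ftool [  4.71 -11.05 -10.68]
```

{"api": "drive_tool", "payload": {
  "series": [-0.7,0,0,-1,0,0,0,-0.7,0,0,0,0,0,0]
}}

```text
t: 18.3
eef_pos: [0.6374, -0.0185, 0.0973]
tool_rot: [0.003, 0.454, 0.891, 0.003]
contact_force: [-7.3, -2.2, 1.7]
gripper_width: 0.271
```

```bash
python3 w.py
```

```text
t18.30 trainer [ 35.6 -62.   97.3] yaw_y 0.482 zax [ 0.008  0.002 -1.   ] F(tr) [-7.59 -1.15  1.7 ] w 0.271 q [-0.18  0.56  0.15  1.77 -0.12  0.8   0.66]
wheel 1.544 r 70.5 Ftool [ 2.5  -7.25 -1.76]
```

{"api": "drive_tool", "payload": {
  "series": [-0.7,0,0.5,0,0,0,-0.006,-0.7,0,0,0,0,0,0]
}}

```text
t: 18.55
eef_pos: [0.6374, -0.0185, 0.0973]
tool_rot: [0.003, 0.451, 0.892, 0.002]
contact_force: [-9.0, -3.5, 4.7]
gripper_width: 0.271
```

```bash
python3 w.py; python3 -c "
from h import *
s=cam('scene');c=cam('top')
cv2.imwrite('pics/g7.png',np.hstack([cv2.resize(cc['pixels'][y0:y0+130,x0:x0+130],(400,400),interpolation=2) for cc,x0,y0 in((c,300,180),(s,250,200))]))"
```

```text
t18.55 trainer [ 35.6 -61.9  97.3] yaw_y 0.488 zax [ 0.007  0.002 -1.   ] F(tr) [-9.43 -2.16  4.74] w 0.271 q [-0.18  0.56  0.15  1.77 -0.11  0.81  0.66]
wheel 1.545 r 70.4 Ftool [ 2.5  -9.31 -4.81]
```

View pics/g7.png

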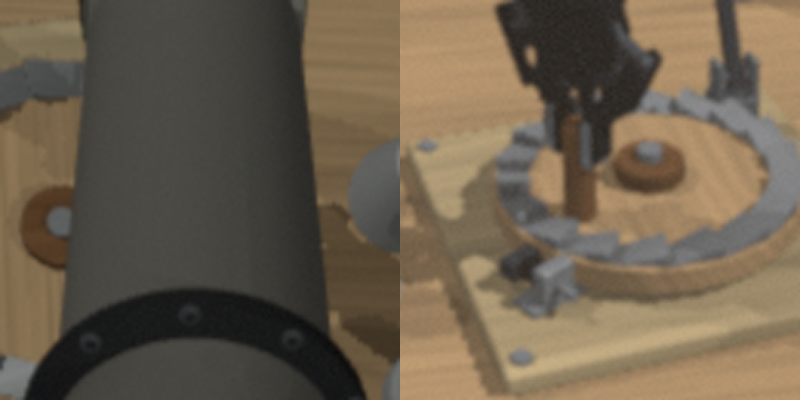

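Contact is confirmed: the force at the peg went from about 3 N to 11 N, and the wheel stopped following at 1.545. The view shows the rim lug next to the black pad at (520,265). I'm easing off, opening and lifting away.

{"api": "drive_tool", "payload": {
  "series": [-0.7,0,-0.5,-0.5,0,0,0,-0.5,0,0,0,0,0,0,-0.3,0,0,0,0,0,0,-0.1,0,0,0,0,0,0,-0.1,0,0,0,0,0,0,-0.1,0,0,-10,0,0,0,-0.1,0,0,-20,0,0,0,-0.1,0,0,-25,0,0,0,-0.1,0,0,-30,0,0,0,-0.1,0,0,-25,0,0,0,-0.1,0,0,0,0,0,0]
}}

```text
t: 20.02
eef_pos: [0.6393, -0.0192, 0.211]
tool_rot: [0.007, 0.452, 0.892, 0.005]
contact_force: [-0.5, 0.0, -0.8]
gripper_width: 0.451
```

```bash
python3 w.py
```

```text
t20.02 trainer [ 37.4 -62.9 211. ] yaw_y 0.488 zax [ 0.016  0.002 -1.   ] F(tr) [-0.54  0.08 -0.76] w 0.451 q [-0.2   0.43  0.18  1.69 -0.09  1.01  0.64]
wheel 1.559 r 72.2 Ftool [ 0.33 -0.45  0.75]
```

{"api": "drive_tool", "payload": {
  "series": [-0.3,0,0,0,0,0,0.163,-0.3,0,0,0,0,0,0.163,-0.3,0,0,0,0,0,0.162,-0.3,29,-20,0,0,0,0,-0.3,29,-20,0,0,0,0,-0.3,29,-20,0,0,0,0,-0.3,29,-20,0,0,0,0,-0.3,29,-20,0,0,0,0,-0.3,29,-20,0,-0.1,0,0,-0.3,27,-24,0,-0.1,0,0,-0.3,0,0,0,0,0,0],
  "force": 30
}}

```text
t: 21.4
eef_pos: [0.4615, 0.1599, 0.2021]
tool_rot: [0.067, 0.648, 0.755, 0.078]
contact_force: [0.5, -0.3, 0.2]
gripper_width: 0.35
```

```bash
python3 go.py -106 138 116; python3 - <<'E'
from h import *
from go import W
c=cam('top');s=cam('scene')
print(proj(s,[W(-.107,.110,.1206),W(-.107,.158,.1206)]),proj(c,[W(-.107,.158,.1206)]))
cv2.imwrite('pics/g8.png',cv2.resize(s['pixels'][130:290,280:440],(640,600)[::1],interpolation=2))
E
```

```text
t21.40 trainer [-112.5  140.2  202.1] yaw_y 0.005 zax [ 0.203  0.031 -0.979] F(tr) [ 0.47 -0.42  0.16] w 0.350 q [-0.7   0.1   0.21  2.18  0.08  0.67 -0.41]
shift [ -2.2 -11.4  85.6]
[[358.39535791 198.77128608]
 [376.89496589 195.79238422]] [[237.14995088 312.85061925]]
```

View pics/g8.png

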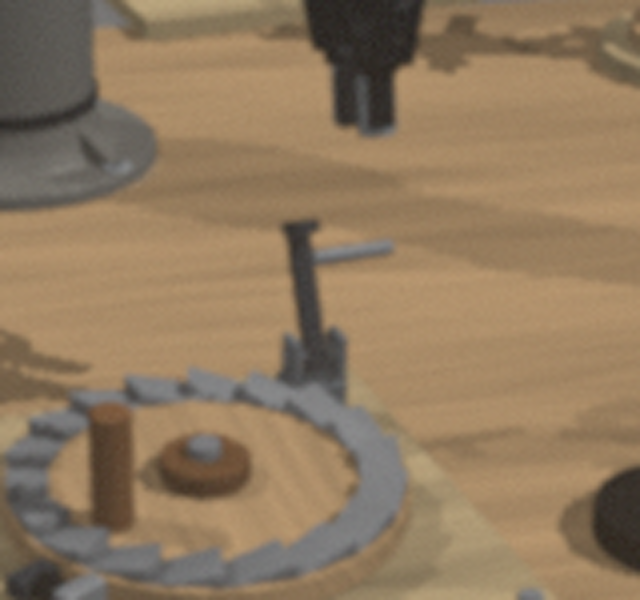

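The open pin runs from (318,258) to (392,246) in the crop, within 1 px of the prediction. I'm descending onto it and closing.

{"api": "drive_tool", "payload": {
  "series": [-0.3,-2,-11,10,0,0,0,-0.3,0,0,20,0,0,0,-0.3,0,0,20,0,0,0,-0.3,0,0,15,0,0,0,-0.3,0,0,12,0,0,0,-0.3,0,0,9,0,0,0,-0.3,0,0,0,0,0,0]
}}

```text
t: 22.38
eef_pos: [0.4731, 0.1575, 0.1163]
tool_rot: [0.068, 0.65, 0.752, 0.079]
contact_force: [-0.4, 0.3, -0.2]
gripper_width: 0.349
```

```bash
python3 go.py -106 138 116
```

```text
t22.38 trainer [-101.4  136.1  116.3] yaw_y -0.000 zax [ 0.205  0.029 -0.978] F(tr) [-0.38  0.37 -0.17] w 0.349 q [-0.67  0.27  0.2   2.24  0.04  0.45 -0.37]
shift [ 1.9 -4.5 -0.7]
```

{"api": "drive_tool", "payload": {
  "series": [-0.3,1,-4,0,0,0,0,-0.6,0,0,0,0,0,0,-0.8,0,0,0,0,0,0,-1,0,0,0,0,0,0,-1,0,0,0,0,0,0,-1,0,0,0,0,0,0]
}}

```text
t: 23.12
eef_pos: [0.4692, 0.1586, 0.1165]
tool_rot: [0.068, 0.65, 0.753, 0.08]
contact_force: [-3.6, -0.1, 7.1]
gripper_width: 0.098
```

```bash
python3 go.py
```

```text
t23.12 trainer [-105.1  137.7  116.5] yaw_y 0.000 zax [ 0.206  0.031 -0.978] F(tr) [-3.62  0.48  7.1 ] w 0.098 q [-0.67  0.26  0.2   2.25  0.04  0.44 -0.38]
```

```bash
python3 - <<'E'
from rows import *
th=np.linspace(2.,.29,13);print(np.c_[th[1:],rows(arc(th,np.linspace(-.2,.45,13),-4),-1)])
E
```

```text
[[ 1.8575 -1.      0.      8.22   -1.35    0.05  ]
 [ 1.715  -1.      0.      8.31   -0.6     0.05  ]
 [ 1.5725 -1.      0.      8.32    0.15    0.05  ]
 [ 1.43   -1.      0.      8.28    0.91    0.05  ]
 [ 1.2875 -1.      0.      8.16    1.65    0.05  ]
 [ 1.145  -1.      0.      7.98    2.39    0.05  ]
 [ 1.0025 -1.      0.      7.74    3.1     0.05  ]
 [ 0.86   -1.      0.      7.44    3.79    0.05  ]
 [ 0.7175 -1.      0.      7.07    4.45    0.05  ]
 [ 0.575  -1.      0.      6.65    5.08    0.05  ]
 [ 0.4325 -1.      0.      6.18    5.66    0.05  ]
 [ 0.29   -1.      0.      5.65    6.2     0.05  ]]
```

{"api": "drive_tool", "payload": {
  "series": [-1,0,8.2,-1.6,0.054,0,0,-1,0,8.3,-0.8,0.054,0,0,-1,0,8.3,0.1,0.054,0,0,-1,0,8.3,0.9,0.054,0,0]
}}

```text
t: 23.62
eef_pos: [0.5007, 0.1632, 0.1218]
tool_rot: [-0.003, 0.654, 0.757, -0.003]
contact_force: [-1.7, -1.3, 0.7]
gripper_width: 0.098
```

```bash
python3 go.py
```

```text
t23.62 trainer [-73.3 137.7 121.8] yaw_y 0.000 zax [-0.009 -0.001 -1.   ] F(tr) [-1.92 -1.04  0.72] w 0.098 q [-0.55  0.38  0.15  2.01 -0.08  0.76 -0.21]
```

Tracking very well; forces are near zero. Next rows.

{"api": "drive_tool", "payload": {
  "series": [-1,0,8.2,1.7,0.054,0,0,-1,0,8,2.4,0.054,0,0,-1,0,7.7,3.1,0.054,0,0,-1,0,7.4,3.8,0.054,0,0]
}}

```text
t: 24.12
eef_pos: [0.5308, 0.1675, 0.1082]
tool_rot: [-0.073, 0.65, 0.752, -0.085]
contact_force: [0.5, 0.0, 3.5]
gripper_width: 0.101
```

```bash
python3 go.py
```

```text
t24.12 trainer [-42.9 137.6 108.2] yaw_y 0.000 zax [-0.22  -0.032 -0.975] F(tr) [ 0.48 -0.04  3.48] w 0.101 q [-0.49  0.55  0.14  1.79 -0.14  1.03 -0.13]
```

{"api": "drive_tool", "payload": {
  "series": [-1,0,7.1,4.4,0.054,0,0,-1,0,6.6,5.1,0.054,0,0,-1,0,6.2,5.6,0.054,0,0]
}}

```text
t: 24.5
eef_pos: [0.5456, 0.1697, 0.0881]
tool_rot: [-0.126, 0.641, 0.743, -0.145]
contact_force: [-1.9, -1.3, 2.5]
gripper_width: 0.099
```

```bash
python3 go.py
```

```text
t24.50 trainer [-27.8 137.6  88.1] yaw_y 0.000 zax [-0.373 -0.055 -0.926] F(tr) [-2.03 -1.    2.47] w 0.099 q [-0.45  0.68  0.13  1.64 -0.16  1.21 -0.1 ]
```

{"api": "drive_tool", "payload": {
  "series": [-1,0,3,3,0,0,0,-1,0,2.8,3.2,0,0,0,-1,0,2.6,3.3,0,0,0,-1,0,0,0,0,0,0]
}}

```text
t: 25.0
eef_pos: [0.5499, 0.1703, 0.0764]
tool_rot: [-0.125, 0.642, 0.743, -0.144]
contact_force: [-1.5, 1.3, -0.3]
gripper_width: 0.101
```

```bash
python3 go.py
```

```text
t25.00 trainer [-23.5 137.6  76.4] yaw_y 0.000 zax [-0.37  -0.054 -0.928] F(tr) [-1.24  1.54 -0.33] w 0.101 q [-0.45  0.7   0.13  1.63 -0.17  1.19 -0.1 ]
```

{"api": "drive_tool", "payload": {
  "series": [-1,0,0.6,0.9,0,0,0,-1,0,0.6,0.9,0,0,0,-1,0,0.6,0.9,0,0,0]
}}

```text
t: 25.38
eef_pos: [0.5506, 0.1704, 0.0732]
tool_rot: [-0.125, 0.642, 0.743, -0.144]
contact_force: [-1.0, 1.5, 1.2]
gripper_width: 0.094
```

```bash
python3 go.py
```

```text
t25.38 trainer [-22.8 137.6  73.2] yaw_y 0.000 zax [-0.37  -0.054 -0.927] F(tr) [-0.81  1.68  1.17] w 0.094 q [-0.45  0.71  0.13  1.63 -0.17  1.19 -0.1 ]
```

{"api": "drive_tool", "payload": {
  "series": [-1,0,0.5,0.9,0,0,0,-1,0,0.5,0.9,0,0,0]
}}

```text
t: 25.62
eef_pos: [0.551, 0.1705, 0.0711]
tool_rot: [-0.125, 0.642, 0.743, -0.144]
contact_force: [-0.7, 1.5, 1.5]
gripper_width: 0.094
```

```bash
python3 go.py
```

```text
t25.62 trainer [-22.4 137.6  71.1] yaw_y 0.000 zax [-0.37  -0.054 -0.927] F(tr) [-0.43  1.53  1.51] w 0.094 q [-0.45  0.71  0.13  1.63 -0.17  1.19 -0.1 ]
```

{"api": "drive_tool", "payload": {
  "series": [-1,0,0.4,0.9,0,0,0,-1,0,0.4,0.9,0,0,0]
}}

```text
t: 25.88
eef_pos: [0.5511, 0.1705, 0.0692]
tool_rot: [-0.125, 0.642, 0.743, -0.144]
contact_force: [0.5, 2.3, 2.8]
gripper_width: 0.098
```

```bash
python3 go.py
```

```text
t25.88 trainer [-22.3 137.6  69.2] yaw_y 0.000 zax [-0.37  -0.054 -0.927] F(tr) [0.86 2.18 2.83] w 0.098 q [-0.45  0.71  0.13  1.63 -0.17  1.18 -0.1 ]
```

{"api": "drive_tool", "payload": {
  "series": [-1,0,0.3,0.9,0,0,0,-1,0,0.3,0.9,0,0,0]
}}

```text
t: 26.12
eef_pos: [0.5511, 0.1705, 0.0674]
tool_rot: [-0.125, 0.642, 0.743, -0.144]
contact_force: [1.3, 1.2, 6.2]
gripper_width: 0.1
```

```bash
python3 go.py
```

```text
t26.12 trainer [-22.3 137.6  67.4] yaw_y 0.000 zax [-0.37  -0.054 -0.927] F(tr) [1.46 1.03 6.23] w 0.100 q [-0.45  0.72  0.13  1.63 -0.17  1.18 -0.1 ]
```

{"api": "drive_tool", "payload": {
  "series": [-1,0,0.3,0.9,0,0,0,-1,0,0,0,0,0,0]
}}

```text
t: 26.38
eef_pos: [0.5512, 0.1705, 0.0673]
tool_rot: [-0.125, 0.642, 0.743, -0.144]
contact_force: [0.5, 1.2, 7.2]
gripper_width: 0.099
```

```bash
python3 go.py
```

```text
t26.38 trainer [-22.3 137.6  67.3] yaw_y 0.000 zax [-0.37  -0.054 -0.927] F(tr) [0.7  1.13 7.19] w 0.099 q [-0.45  0.72  0.13  1.63 -0.17  1.18 -0.1 ]
```

Contact found: the last 1 mm command moved the tool only 0.1 mm, so the pawl is resting on a tooth. I'm easing the load, releasing and retreating.

{"api": "drive_tool", "payload": {
  "series": [-1,0,-0.3,-0.8,0,0,0,-0.8,0,0,0,0,0,0,-0.6,0,0,0,0,0,0,-0.4,0,0,0,0,0,0,-0.3,0,0,0,0,0,0,-0.3,0,0,-10,0,0,0,-0.3,0,0,-20,0,0,0,-0.3,0,0,-30,0,0,0,-0.3,0,0,-40,0,0,0,-0.3,0,0,-40,0,0,0,-0.3,0,0,0,0,0,0]
}}

```text
t: 27.75
eef_pos: [0.6055, 0.1782, 0.2007]
tool_rot: [-0.123, 0.642, 0.743, -0.141]
contact_force: [-0.4, 0.4, -0.1]
gripper_width: 0.353
```

```bash
python3 - <<'E'
from go import *
st();s=cam('scene');c=cam('top')
cv2.imwrite('pics/g9.png',np.hstack([cv2.resize(cc['pixels'][y0:y0+130,x0:x0+130],(400,400),interpolation=2) for cc,x0,y0 in((c,265,180),(s,265,190))]))
E
```

```text
t27.75 trainer [ 32.6 137.4 200.7] yaw_y -0.000 zax [-0.364 -0.052 -0.93 ] F(tr) [-0.31  0.45 -0.13] w 0.353 q [-0.44  0.65  0.16  1.41 -0.15  1.47 -0.11]
```

View pics/g9.png

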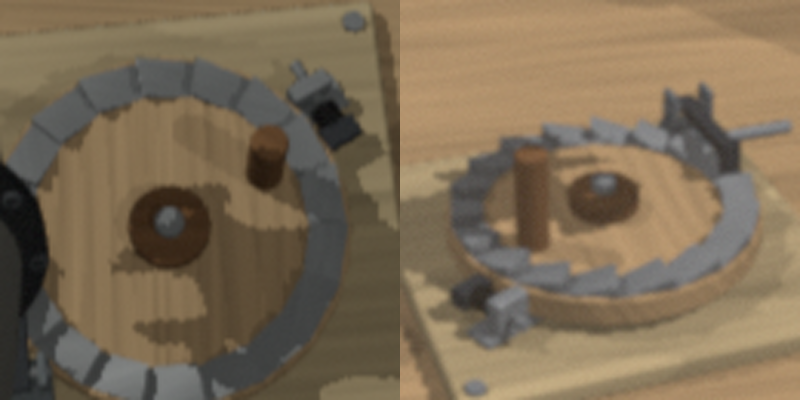

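The last picture shows the pawl down on the teeth at (715,140). The lug is against the black pad at (340,128) in the top half, and the gripper is clear.

```bash
python3 -c "
from station import bot
print(bot.hand_in())"
```

```text
the job is handed in; nothing more can be done
None
```

The job is handed in at about 28 s of the 72 s, with no verdict reported. I swung the pawl open, turned the wheel back onto the rubber stop, lowered the pawl by hand onto the teeth and moved the gripper clear.

**Last checks:**
- **Pawl and stop:** the final picture shows the pawl on the teeth and the lug against the stop pad.
- **Wheel:** it stopped following at about 1.545 rad, where the force at the peg rose from about 3 N to 11 N. From that I estimate the pad was pushed in about 3 mm, and about 2 mm after release. The pad has no reading, so neither figure is measured directly.
- **Lowering the pawl:** I felt contact at about 7 N at the pin, eased off about 0.9 mm, then released.
- **Arm:** it read no outside force after the last retreat. I never moved near the cone, jar or disc, and did not measure them again.

**What went wrong on the way:**
- **First grip:** it held the pin only by the fingertips and slipped off, but the pawl stayed down on the teeth. I took a deeper, tilted grip and that worked.
- **Force spike:** near the end of the opening swing a wrist joint reached its range limit of 0.17 rad, and the wrist read about 50 N for a moment. The wrist limit is 120 N. I judged the load was on the pin through the fingers, not on the gripper's body (40 N limit), but I could not confirm that.

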